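# Push two lengths of track home in a gluing jig and snap its keeper bar shut

## Task

Two straight lengths of model track have slid part of the way out of their bays in the gluing jig. With the keeper bar still standing open, push both lengths fully home against the end stop; then swing the keeper bar shut across their ends until it snaps past its spring plunger and stays there. Leave the other things on the bench where they are.

Things in the scene. Friction and masses are not known exactly. Their poses are not given: they have to be found in the camera images.
- jig: Fixed gluing jig: plywood board 12 mm thick, 215 x 176 mm, two bays (41 mm wide, centres y = +25 and -25 mm) between aluminium fences (tops 23 mm up, from x = -44). Origin: on the bench, half-way across. +x: along the bays to the end stop (26 mm high); -x: the open mouth; +y: the plunger's side; z up. A track is fully home when its mouth-side end is at x = -75 mm.
- jig_mouth (a point): Mid-mouth of the jig, on the bench, at (-75, 0, 0) mm of the jig. In the mouth the board ends at x = -55 mm, so homed tracks overhang it by 20 mm and bare bench (z = 0) lies under and before their ends, 104 mm wide, between two ears of the board (12 mm high; beyond y = +-52 mm, out to x = -100 mm).
- plunger_top (a point): Top of the sprung steel ball plunger (detent) on the +y ear, at (-91, +66) mm of the jig, standing 4 mm above the ear; the end of the keeper bar presses it down and snaps past it.
- track_a_end (a point): Centre of the mouth-side end face of the track in the bay at jig y = +25 mm, 16.5 mm above the bench. Black bedded track 38 mm wide, 9 mm thick, 169 mm long (173 with the rail joiners, which enter notches in the stop), about 60 g, loose on the board; slides along jig x. Site y axis points out of the mouth, z up. Starts 22 to 55 mm short of home (home: jig x = -75 mm).
- track_b_end (a point): The same for the equal length of track in the bay at jig y = -25 mm.
- keeper (a joint): Angle of the steel keeper bar about its upright pivot. 0 = shut, the bar along jig +y, 3 mm before the homed track ends; grows counter-clockwise (from above) as it swings outwards; at 1.57 it points along jig -x. Range 0 to 2.2; stays where left. At about 0.09 it meets the plunger and needs about 5.5 N at the knob; past 0.04 the plunger drives it to 0 and holds it, short of that it throws it back.
- keeper_knob (a point): Centre of the upright black knob on the keeper bar, for pushing it: 16 mm across, 36 to 68 mm above the bench (8 mm neck below), this point 50 mm up and 105 mm from the pivot axis. The bar is 12 mm wide and 148 mm long from the pivot, 17 to 29 mm above the bench, with two rubber pads under it (down to 9 mm).
- keeper_hinge (a point): Pivot axis (vertical) of the keeper bar, on the -y ear at (-85, -75) mm of the jig; this point 23 mm above the bench, the boss and screw head reach 33 mm.
- sanding_block: Bystander: brown sanding block 46x75x24 mm, lying beside the jig. Origin under its centre.
- terminal_strip: Bystander: pale terminal strip 20x80x13 mm, lying beside the jig on the robot's side. Origin under its centre.
- pliers: Bystander: red-handled pliers 42x147x10 mm, lying to the right. Origin under the centre.
- screwdriver: Bystander: red screwdriver 24x197x24 mm, lying at the back. Origin under the centre.
- signal_mast: Bystander: small model signal 101 mm tall, standing behind the jig. Origin under its foot.
- tape_measure: Bystander: yellow tape measure 36x72x58 mm, standing to the left. Origin under its centre.
There are look-alikes about, which are no part of the job. What is shaped like the part that bears track_a_end but blue is not meant.

How it is judged:
By the outcome, as a careful person would: the job done as asked, in the order asked, and still so for the second after the job is handed in, with the robot touching nothing.
It also fails if it takes over 58 s, if anything falls off the work surface, if the arm or the gripper's body presses on something with over 40 N, if the wrist force passes 120 N, or if a joint passes its speed limit or range.

## Robot

A 6-joint arm with a two-finger parallel gripper is mounted at the origin on a cart in front of the work surface, level with it; the furniture and walls round the work are solid. World frame = base frame: x ahead of the robot, y to its left, z up, the work surface at z = 0. Lengths are in m, angles in degrees, forces in N, time in s.
With the tool pointing down it reaches from about 0.4 to 0.825 m from the base axis. Payload 7 kg.
Tool frame: the origin (TCP) lies on the front face of the gripper's body, between the roots of the fingers; the fingertips stand 66 mm ahead of it and the grasp point (between the pads) lies 47 mm ahead of it; z points along the fingers, y is the line along which they close (so a half turn about z gives the same grasp; the last joint's range is limited). The gripper opens to 88 mm and grips with 3 to 60 N. Pads are 19 mm wide; open, the fingers measure 130 mm over their backs; the gripper's body (78 mm by 193 mm) begins 47 mm behind the grasp point.
Start: joints at [-54.196, 20.546, 0.682, 0, -70.136, -16.507], TCP at [0.223, -0.637, 0.292] pointing down, gripper open.
Joint ranges: [-176.03, 176.03], [-82.01, 121.73], [-58.28, 71.71], [-173.87, 95.51], [-174.79, -0.11], [-173.66, 173.66]. Speed limits (degrees/s): [136.94, 136.94, 172.46, 180, 180, 180].

## Interface

Orientations are given as [roll, pitch, yaw] about the fixed x, y, z axes, in that order (R = Rz(yaw) Ry(pitch) Rx(roll)).
In Python, from plant import ctrl gives the robot as it stands.
- The arm moves only by the tool send_rows, never from a script. Its argument "deltas" is a list of rows, each a list of 2 entries, a list of its own where there are three numbers: the shift along the tool's x, y, z each as a share of 800 mm, from -1 to 1, then the turn about the tool's z as a share of 90 degrees, from -1 to 1. A call has exactly 5 rows; each row is the pose to reach, as a shift and turn from the pose commanded when the call began, along the tool's axes at that moment; what a row does not reach only later rows make up. A row lasts 1/12 s, in which the tool goes at most 41.7 mm and 7.16 degrees, less where a joint would pass 70% of its speed; a pose out of reach is approached as far as the arm can. A call with a number of a shift or a turn outside -1 to 1 is refused whole. A call with a gripper value outside its range is refused whole. "gripper" is the opening, from 0 (shut) to 1 (fully open), set as the call begins (left out, the last holds). The fingers move at their own pace and stop on an object; the grip force is fixed at half the most. Time passes only in rows, so rows that repeat a pose let the fingers close, or fill a call up. It gives the time, the measured TCP pose, the force, the opening and the grip force at its end, in the units of the state.
- ctrl.get_obs(): the state, without advancing time (a new reading comes with each control period).
- ctrl.snapshot(name): name is "scene" or "side" or "wrist"; returns a dict with "color" (480x640x3 uint8, red, green, blue), "vertical_fov" (degrees; the focal length in pixels is half the picture's height over the tangent of half this angle, whatever the lens; pixels are square), "cx", "cy" (the principal point, pixels), "rvec" (rotation vector, rad) and "tvec" (3), from world to camera coordinates, as OpenCV has them. Camera axes: x right, y down, z forward; pixel columns grow to the right and rows downward; lengths in m; the calibration is good to about 2 mm. A picture is of the moment at which its call begins. There is no depth.
- ctrl.close_job(): hands the job in; it is judged then, once.
Trained networks look in a picture, given as the dict that the camera call returned (one of the last four; its "shot" number tells which), for a name from the list of things; names that differ only in an ending like _2 or _b are one class to them, and where a whole thing is asked for, a point or a joint stands for the part that bears it (a point fixed in the world has none). Each returns a list of dicts, best first, with "conf" (0 to 1); they miss things now and then, are a little off and sometimes report something else, mostly with a low value. They report only what shows in the picture. A call takes as long as a camera call. They do not tell look-alikes from the thing itself.
- ctrl.boxes_of(picture, thing): "xy" ([column, row] as shares, 0 to 1, of the picture: columns of its width, rows of its height, amid what is visible of it).
- ctrl.cut_out(picture, thing): "pixels" (480x640 bool, what is visible of it) and "xy" ([column, row] as shares, 0 to 1, of the picture: columns of its width, rows of its height, amid what is visible of it).
The state is a dict: "clock": time; "joint_pos": joint angles; "qvel": joint speeds; "tau": joint torques, N m; "tool_pos": TCP position; "orientation": TCP orientation; "force": force on the tool from outside, world axes, zero at the start; "moment": the same for the moment, N m; "opening": finger opening in m; "gripper_force": force on a finger pad.
Only numpy, scipy, OpenCV 4.12 (cv2) and the standard library are available. Lean on these libraries where they do the work, as an engineer would, in place of code of your own. Each camera call takes 0.05 s, during which the arm holds its last target. There are 200 camera calls.

## Working session

There is one attempt and no reset: what is moved stays moved. The work goes in short steps, Python scripts to look and compute and a tool call to move; the robot and the scene stay as the last step left them, time stands still between calls to the robot, and variables do not carry over. Pictures are saved under pics/ and viewed, at most 10 in all, crops included, and the job is handed in when it is done.

Besides the shell and the picture viewer there is one more tool, called after ">>>" by a JSON object that holds its "op" and its "data", one argument or row to a line. send_rows: Moves the arm, as the interface text tells. Shift numbers are shares of 800 mm and turn numbers shares of 90 degrees, none past 1 either way. Its arguments: {"type":"object","properties":{"deltas":{"type":"array","items":{"type":"array"}},"gripper":{"type":"number"}},"required":["deltas"]}

```bash
mkdir -p pics; ls
cat > h.py <<'E'
import numpy as np, cv2
from plant import ctrl
def cam(s):
    f=240/np.tan(np.radians(s["vertical_fov"])/2)
    K=np.array([[f,0,s["cx"]],[0,f,s["cy"]],[0,0,1]])
    R=cv2.Rodrigues(np.array(s["rvec"],float))[0]
    return K,R,np.array(s["tvec"],float).ravel()
def ray(s,uv,z):
    K,R,t=cam(s); d=R.T@np.linalg.solve(K,[uv[0],uv[1],1]); c=-R.T@t
    return c+d*(z-c[2])/d[2]
def proj(s,P):
    K,R,t=cam(s); return cv2.projectPoints(np.array(P,float).reshape(-1,3),np.array(s["rvec"],float),np.array(s["tvec"],float),K,None)[0].reshape(-1,2)
def save(s,n): cv2.imwrite(f"pics/{n}.png",s["color"][:,:,::-1])
E
python3 - <<'E'
from h import *
print(ctrl.get_obs())
a=ctrl.snapshot("scene");save(a,"scene1")
b=ctrl.snapshot("side");save(b,"side1")
for n,s in(("scene",a),("side",b)):
    print(n,s["vertical_fov"],(-cam(s)[1].T@cam(s)[2]).round(3))
    for t,z in(("track_a_end",.0165),("keeper_knob",.05),("keeper_hinge",.023),("plunger_top",.016),("jig_mouth",0),("jig",0.01)):
        for d in ctrl.boxes_of(s,t)[:3]:
            uv=np.array(d["xy"])*[640,480]; print(t,round(d["conf"],2),uv.round(1),ray(s,uv,z).round(4))
E
```

```text
pics
{'clock': 0.0, 'joint_pos': array([-5.41957653e+01,  2.05912367e+01,  6.34528533e-01, -2.19752007e-02,
       -7.01342094e+01, -1.65085860e+01]), 'qvel': array([-0.04321882,  0.0433636 , -0.05679627,  0.02634791,  0.02513204,
        0.03276685]), 'tau': array([ 6.44206175e-04, -5.82722890e+01,  2.93045729e+01,  6.99727133e+00,
        6.83208142e-03, -1.44741675e-04]), 'tool_pos': array([ 0.22293999, -0.63672647,  0.29122472]), 'orientation': array([ 1.79906960e+02, -6.03129402e-03, -1.60711830e+02]), 'force': array([ 0.1139378 , -0.38770333, -0.39373624]), 'moment': array([ 0.01646038,  0.00477848, -0.02132443]), 'gripper_force': 0.0, 'opening': 0.08735188014965904}
scene 50.18434718122077 [-0.155  0.626  1.148]
track_a_end 0.93 [408.7 232.9] [ 0.4508 -0.2138  0.0165]
track_a_end 0.89 [324.9 265.2] [0.5231 0.0508 0.0165]
keeper_knob 0.83 [339.7 222.6] [ 0.5937 -0.0684  0.05  ]
keeper_knob 0.3 [259.4 235.9] [0.7077 0.1387 0.05  ]
keeper_hinge 0.55 [335.5 221.2] [ 0.6248 -0.0798  0.023 ]
jig_mouth 0.81 [305.9 272.2] [0.5495 0.099  0.    ]
jig 0.77 [303.5 274.8] [0.5408 0.1144 0.01  ]
jig 0.52 [283.7 210.7] [0.7735 0.0025 0.01  ]
side 55.13900957668229 [0.178 0.462 0.934]
track_a_end 0.89 [441.2 232.3] [ 0.453  -0.201   0.0165]
keeper_knob 0.68 [361.7 219.8] [ 0.6008 -0.0705  0.05  ]
keeper_hinge 0.56 [356.3 223.7] [ 0.6149 -0.0684  0.023 ]
plunger_top 0.68 [271.7 237.9] [0.7339 0.1059 0.016 ]
plunger_top 0.26 [358.2 223. ] [ 0.6163 -0.0774  0.016 ]
jig_mouth 0.8 [329.6 289.7] [0.5388 0.1002 0.    ]
jig_mouth 0.33 [341.7 260.5] [0.5748 0.0235 0.    ]
jig 0.73 [329.8 290. ] [0.534  0.1044 0.01  ]
jig 0.54 [359.4 221.4] [ 0.6206 -0.0868  0.01  ]
```

Run:
```python
import cv2
a=cv2.imread("pics/scene1.png");b=cv2.imread("pics/side1.png")
cv2.imwrite("pics/sc2.png",cv2.resize(b[130:400,190:550],(800,600),interpolation=cv2.INTER_CUBIC))
```

```text
(no output)
```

View pics/scene1.png

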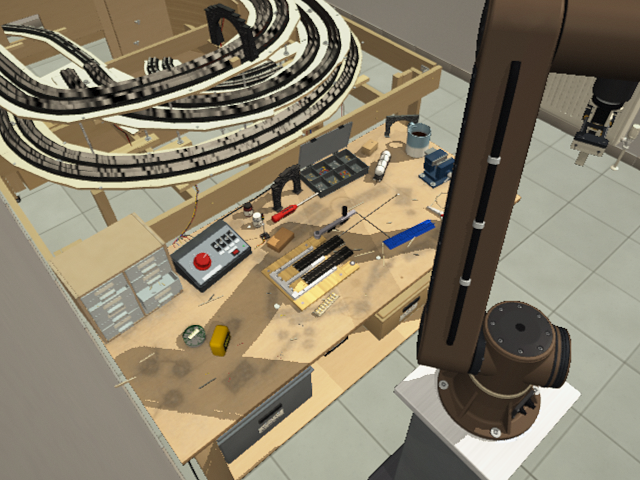

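View pics/sc2.png

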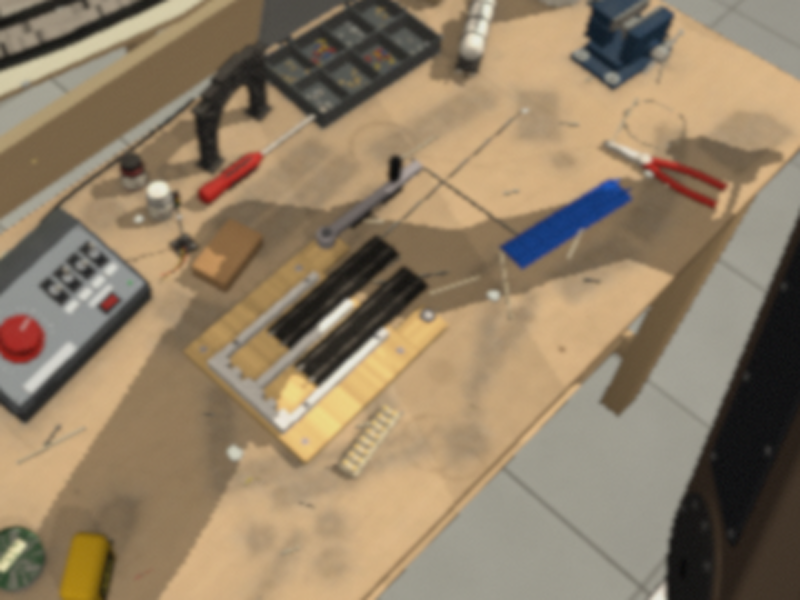

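The jig lies at about (320,345) in the enlarged side crop, with its mouth facing upper right. The hinge is at about (327,235), the knob at (395,168) and the plunger at (428,315). There are three track-like things: two black lengths in the bays at (335,290) and (365,320), which are the ones meant, and a blue one at (565,222), which is the look-alike. Next I'll fit the jig pose.

```bash
cat >> h.py <<'E'
def J(p,P):  # jig mm -> world
    P=np.atleast_2d(P)/1000.; c,s=np.cos(p[2]),np.sin(p[2])
    return np.c_[p[0]+c*P[:,0]-s*P[:,1],p[1]+s*P[:,0]+c*P[:,1],P[:,2]]
E
python3 - <<'E'
from h import *
from scipy.optimize import least_squares
s=ctrl.snapshot("side")
k=800/360; c=lambda u,v:(190+u/k,130+v/k)
pts=[((115,-88,12),c(188,350)),((115,88,12),c(302,458)),((-100,88,12),c(446,322)),((-91,66,20*.8),c(428,315)),((-85,-75,33),c(327,232))]
P=np.array([a for a,_ in pts],float);U=np.array([b for _,b in pts])
r=least_squares(lambda p:(proj(s,J(p,P))-U).ravel(),[.56,.07,1.9])
print(r.x,np.degrees(r.x[2]),r.fun.reshape(-1,2).round(1))
p=r.x;np.save("jig.npy",p)
def inv(w):
    d=w[:2]-p[:2];c_,s_=np.cos(p[2]),np.sin(p[2]);return np.round([1000*(c_*d[0]+s_*d[1]),1000*(-s_*d[0]+c_*d[1])],1)
print("knob",inv(ray(s,c(396,157),.068)),inv(ray(s,(361.7,219.8),.05)))
for n,uv in(("A end corners",[(403,266),(428,287)]),("B end",[(376,236),(400,256)])):
    print(n,[inv(ray(s,c(*q),.021)) for q in uv])
v=s["color"].copy()
for q in proj(s,J(p,[(-75,25,16.5),(-75,-25,16.5),(-91,66,16),(-85,-75,33),(115,88,12),(115,-88,12),(-100,88,12),(-100,-88,12),(-44,0,23)])): v[int(round(q[1])),int(round(q[0]))]=[0,255,0]
cv2.imwrite("pics/ov.png",cv2.resize(v[190:360,260:430],(600,600),interpolation=cv2.INTER_NEAREST)[:,:,::-1])
E
```

```text
[0.54574447 0.07630656 1.58256889] 90.67451828878161 [[-2.4 -1. ]
 [ 1.   1.2]
 [ 1.4  0.5]
 [-0.1 -0.6]
 [ 0.  -0.7]]
knob [-191.  -73.] [-147.4  -53.3]
A end corners [array([-114.8,    9.7]), array([-113.4,   46.2])]
B end [array([-123.6,  -37.6]), array([-122.3,   -1.3])]
```

View pics/ov.png

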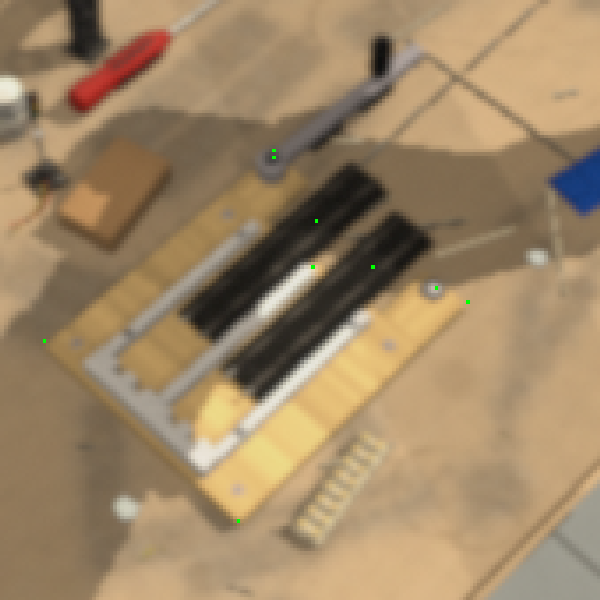

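The two black lengths at (330,240) and (385,300) in this crop are confirmed as the real tracks. The blue one on the right edge, at (575,180), isn't meant. The green overlay agrees with the jig to about 2 px. Next I'll move above the mouth.

>>> {"op": "send_rows", "data": {
  "deltas": [
    [[-0.61,0.52,0],-0.79],
    [[-0.61,0.52,0],-0.79],
    [[-0.61,0.52,0],-0.79],
    [[-0.61,0.52,0],-0.79],
    [[-0.61,0.52,0],-0.79]
  ],
  "gripper": 0.33
}}

```text
clock: 1.17
tool_pos: [0.3285, -0.4555, 0.2922]
orientation: [-180.0, -0.0, -124.6]
force: [2.1, -0.2, 0.5]
opening: 0.0597
gripper_force: 0.0
```

>>> {"op": "send_rows", "data": {
  "deltas": [
    [[-0.54,0.042,0],-0.395],
    [[-0.54,0.042,0],-0.395],
    [[-0.54,0.042,0],-0.395],
    [[-0.54,0.042,0],-0.395],
    [[-0.54,0.042,0],-0.395]
  ]
}}

```text
clock: 1.58
tool_pos: [0.4342, -0.2756, 0.2927]
orientation: [-179.9, -0.0, -89.0]
force: [0.7, -0.7, 0.5]
opening: 0.0306
gripper_force: 0.0
```

>>> {"op": "send_rows", "data": {
  "deltas": [
    [[-0.24,-0.142,0],0],
    [[-0.24,-0.142,0],0],
    [[-0.24,-0.142,0],0],
    [[-0.24,-0.142,0],0],
    [[-0.24,-0.142,0],0]
  ]
}}

```text
clock: 2.0
tool_pos: [0.5383, -0.0949, 0.2927]
orientation: [-179.9, 0.0, -89.3]
force: [1.1, -1.8, 0.9]
opening: 0.0289
gripper_force: 0.0
```

Run:
```python
from h import *
o=ctrl.get_obs();print(o["tool_pos"],o["orientation"],o["opening"])
s=ctrl.snapshot("wrist");save(s,"w1")
p=np.load("jig.npy")
print(proj(s,J(p,[(-75,25,16.5),(-75,-25,16.5),(-91,66,16),(-85,-75,33),(-44,0,23),(-100,88,12)])).round(1))
for t,z in(("track_a_end",.0165),("keeper_knob",.05),("keeper_hinge",.023),("plunger_top",.016),("jig_mouth",0)):
  for d in ctrl.boxes_of(s,t)[:3]:
    uv=np.array(d["xy"])*[640,480]; print(t,round(d["conf"],2),uv.round(1),ray(s,uv,z).round(4))
```

```text
[ 0.53825119 -0.09490652  0.29270118] [-1.79938953e+02  5.31960429e-03 -8.93211955e+01] 0.028924219897794087
[[326.8 308.3]
 [277.7 308.3]
 [367.5 293.5]
 [224.6 306.2]
 [302.3 338.6]
 [389.  283.7]]
track_a_end 0.61 [329.  316.9] [0.5191 0.0107 0.0165]
track_a_end 0.58 [406.5  80.8] [ 0.4571 -0.2146  0.0165]
track_a_end 0.52 [367.7 290.3] [ 0.4809 -0.0192  0.0165]
keeper_knob 0.79 [225.6 215.4] [ 0.6123 -0.1013  0.05  ]
keeper_knob 0.57 [ 85.2 279.6] [ 0.7427 -0.0406  0.05  ]
keeper_hinge 0.85 [225.3 217.3] [ 0.6187 -0.0939  0.023 ]
plunger_top 0.57 [365.6 291.3] [ 0.4828 -0.0178  0.016 ]
jig_mouth 0.93 [233.  281.6] [ 0.6194 -0.0205  0.    ]
```

View pics/w1.png

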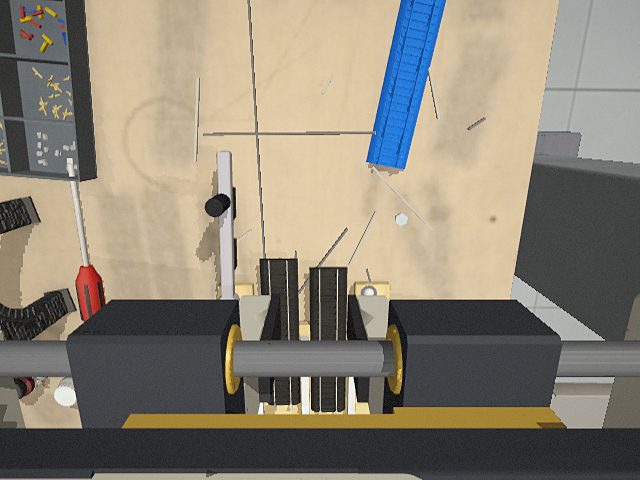

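The wrist picture shows the track ends at (279,259) for B and (328,268) for A, the plunger at (368,292) and the knob top at (217,205) on the open bar. The blue look-alike is at (405,80), well clear of the work.

Run:
```python
from h import *
s=ctrl.snapshot("wrist");p=np.load("jig.npy")
def inv(w):
    d=w[:2]-p[:2];c,q=np.cos(p[2]),np.sin(p[2]);return np.round([1000*(c*d[0]+q*d[1]),1000*(-q*d[0]+c*d[1])],1)
for n,uv,z in(("B1",(261,259),.021),("B2",(297,259),.021),("A1",(309,268),.021),("A2",(347,268),.021),("plg",(368,292),.016),("bartip",(224,152),.029),("barlow",(228,296),.029),("knobtop",(214,205),.068),("Bfar",(284,405),.021),("Afar",(329,411),.021)):
    w=ray(s,uv,z);print(n,w.round(4),inv(w))
```

```text
B1 [ 0.5853 -0.0552  0.021 ] [-132.  -38.]
B2 [ 0.5504 -0.0556  0.021 ] [-132.    -3.1]
A1 [ 0.5387 -0.0465  0.021 ] [-122.7    8.5]
A2 [ 0.5017 -0.0469  0.021 ] [-122.7   45.5]
plg [ 0.4792 -0.0198  0.016 ] [-95.3  67.7]
bartip [ 0.6139 -0.1561  0.029 ] [-233.2  -65.5]
barlow [ 0.6174 -0.0196  0.029 ] [-96.8 -70.5]
knobtop [ 0.6158 -0.1162  0.068 ] [-193.4  -67.8]
Bfar [0.5648 0.1117 0.021 ] [ 35.2 -19.4]
Afar [0.5156 0.119  0.021 ] [43.1 29.6]
```

>>> {"op": "send_rows", "data": {
  "deltas": [
    [[0,-0.0075,0.05],0],
    [[0,-0.0075,0.1],0],
    [[0,-0.0075,0.15],0],
    [[0,-0.0075,0.2],0],
    [[0,-0.0075,0.24],0]
  ]
}}

```text
clock: 2.77
tool_pos: [0.5421, -0.0984, 0.098]
orientation: [179.9, 0.0, -89.5]
force: [0.5, 0.0, 0.3]
opening: 0.0289
gripper_force: 0.0
```

>>> {"op": "send_rows", "data": {
  "deltas": [
    [[0,0,0.01],0],
    [[0,0,0.02],0],
    [[0,0,0.03],0],
    [[0,0,0.03],0],
    [[0,0,0.03],0]
  ]
}}

```text
clock: 3.18
tool_pos: [0.5445, -0.097, 0.0775]
orientation: [-179.9, 0.0, -89.3]
force: [0.4, -0.3, 0.9]
opening: 0.0288
gripper_force: 0.0
```

>>> {"op": "send_rows", "data": {
  "deltas": [
    [[-0.016,0,0],0],
    [[-0.028,0,0],0],
    [[-0.038,0,0],0],
    [[-0.048,0,0],0],
    [[-0.058,0,0],0]
  ]
}}

```text
clock: 3.6
tool_pos: [0.5432, -0.0494, 0.0767]
orientation: [-180.0, 0.0, -89.3]
force: [0.1, -1.8, 0.6]
opening: 0.0289
gripper_force: 0.4
```

>>> {"op": "send_rows", "data": {
  "deltas": [
    [[-0.01,0,0],0],
    [[-0.018,0,0],0],
    [[-0.025,0,0],0],
    [[-0.03,0,0],0],
    [[-0.035,0,0],0]
  ]
}}

```text
clock: 4.02
tool_pos: [0.5427, -0.0222, 0.0762]
orientation: [180.0, -0.0, -89.3]
force: [1.0, -2.5, 1.7]
opening: 0.0291
gripper_force: 1.1
```

Run:
```python
from h import *
o=ctrl.get_obs();print(o["tool_pos"],o["force"])
s=ctrl.snapshot("side");w=ctrl.snapshot("wrist")
v=cv2.resize(s["color"][190:360,260:430],(400,400),interpolation=cv2.INTER_CUBIC)
x=cv2.resize(w["color"][180:480,170:470],(400,400),interpolation=cv2.INTER_CUBIC)
cv2.imwrite("pics/m1.png",np.hstack([v,x])[:,:,::-1])
```

```text
[ 0.54274324 -0.02218056  0.07618886] [ 1.03851889 -2.48576714  1.66630654]
```

View pics/m1.png

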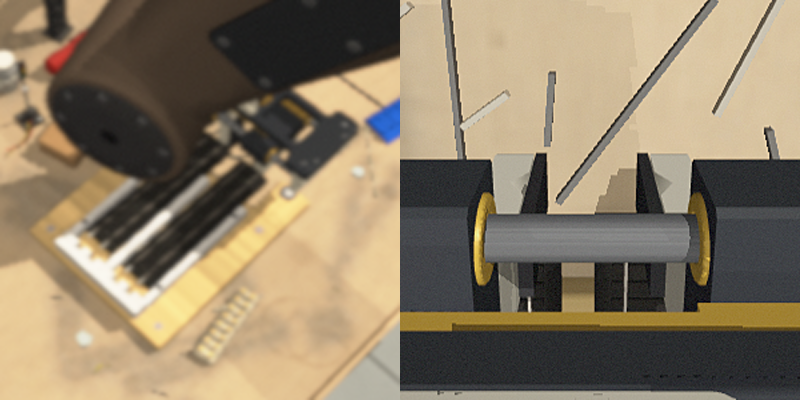

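Both tracks are moving together on the fingers, and their far ends are close to the stop, at about (80,240) and (125,285) on the left. I'll creep the rest and watch the force.

>>> {"op": "send_rows", "data": {
  "deltas": [
    [[-0.002,0,0],0],
    [[-0.004,0,0],0],
    [[-0.006,0,0],0],
    [[-0.007,0,0],0],
    [[-0.008,0,0],0]
  ]
}}

```text
clock: 4.53
tool_pos: [0.5426, -0.0161, 0.076]
orientation: [180.0, -0.0, -89.4]
force: [0.6, -0.6, -0.2]
opening: 0.0287
gripper_force: 0.3
```

>>> {"op": "send_rows", "data": {
  "deltas": [
    [[-0.001,0,0],0],
    [[-0.002,0,0],0],
    [[-0.003,0,0],0],
    [[-0.0035,0,0],0],
    [[-0.004,0,0],0]
  ]
}}

```text
clock: 4.95
tool_pos: [0.5426, -0.0129, 0.0762]
orientation: [-180.0, 0.0, -89.3]
force: [-0.0, -0.5, -0.6]
opening: 0.0288
gripper_force: 0.2
```

>>> {"op": "send_rows", "data": {
  "deltas": [
    [[-0.001,0,0],0],
    [[-0.002,0,0],0],
    [[-0.003,0,0],0],
    [[-0.003,0,0],0],
    [[-0.003,0,0],0]
  ]
}}

```text
clock: 5.37
tool_pos: [0.5427, -0.0104, 0.0762]
orientation: [-180.0, 0.0, -89.3]
force: [-0.4, -0.0, 0.9]
opening: 0.0286
gripper_force: 0.0
```

>>> {"op": "send_rows", "data": {
  "deltas": [
    [[-0.001,0,0],0],
    [[-0.002,0,0],0],
    [[-0.0025,0,0],0],
    [[-0.0025,0,0],0],
    [[-0.0025,0,0],0]
  ]
}}

```text
clock: 5.78
tool_pos: [0.5426, -0.0085, 0.0762]
orientation: [-180.0, 0.0, -89.3]
force: [-0.2, -1.3, 0.3]
opening: 0.0289
gripper_force: 0.2
```

>>> {"op": "send_rows", "data": {
  "deltas": [
    [[-0.001,0,0],0],
    [[-0.002,0,0],0],
    [[-0.0025,0,0],0],
    [[-0.0025,0,0],0],
    [[-0.0025,0,0],0]
  ]
}}

```text
clock: 6.2
tool_pos: [0.5421, -0.008, 0.0761]
orientation: [179.9, -0.1, -89.3]
force: [0.8, -10.3, 0.9]
opening: 0.029
gripper_force: 5.3
```

>>> {"op": "send_rows", "data": {
  "deltas": [
    [[-0.001,0,0],0],
    [[-0.0015,0,0],0],
    [[-0.0015,0,0],0],
    [[-0.0015,0,0],0],
    [[-0.0015,0,0],0]
  ]
}}

```text
clock: 6.62
tool_pos: [0.5419, -0.0077, 0.0762]
orientation: [179.9, -0.2, -89.3]
force: [1.8, -17.3, 0.7]
opening: 0.0289
gripper_force: 8.5
```

Run:
```python
from h import *
o=ctrl.get_obs();print(o["tool_pos"],o["orientation"],o["force"],o["moment"])
```

```text
[ 0.54188204 -0.00774707  0.07617763] [ 1.79876635e+02 -1.72656999e-01 -8.93252147e+01] [  1.77176095 -17.33823972   0.72092756] [-6.28718524 -0.7541049   0.23860416]
```

>>> {"op": "send_rows", "data": {
  "deltas": [
    [[0,0,0],-0.005],
    [[0,0,0],-0.01],
    [[0,0,0],-0.01],
    [[0,0,0],-0.01],
    [[0,0,0],-0.01]
  ]
}}

```text
clock: 7.03
tool_pos: [0.5418, -0.0078, 0.0762]
orientation: [179.9, -0.2, -88.5]
force: [2.4, -17.0, 2.0]
opening: 0.0289
gripper_force: 8.5
```

Run:
```python
from h import *
o=ctrl.get_obs();print(o["tool_pos"],o["orientation"],o["force"],o["moment"])
```

```text
[ 0.54184042 -0.00780503  0.0761734 ] [ 1.79874654e+02 -1.55414239e-01 -8.84952980e+01] [  2.36634155 -16.95305086   1.9542316 ] [-6.26488957 -0.78447738 -0.26751897]
```

Both fingers carry load: turning the tool flips the moment while the total force stays at 17 N. So both tracks are home. Now I'll back off and lift.

>>> {"op": "send_rows", "data": {
  "deltas": [
    [[0.01,0,0],0],
    [[0.04,0,0],0],
    [[0.05,0,-0.03],0],
    [[0.05,0,-0.075],-0.08],
    [[0.05,0,-0.12],-0.16]
  ],
  "gripper": 0
}}

```text
clock: 7.45
tool_pos: [0.5428, -0.0461, 0.1723]
orientation: [179.8, 0.0, -73.9]
force: [1.0, 0.5, -0.7]
opening: 0.0026
gripper_force: 0.0
```

>>> {"op": "send_rows", "data": {
  "deltas": [
    [[0.01,-0.03,0],-0.08],
    [[0.02,-0.06,0],-0.16],
    [[0.04,-0.09,0],-0.24],
    [[0.05,-0.12,0],-0.32],
    [[0.06,-0.13,0],-0.4]
  ]
}}

```text
clock: 7.87
tool_pos: [0.6598, -0.0628, 0.172]
orientation: [-179.9, -0.1, -37.9]
force: [0.0, -0.4, 0.6]
opening: 0.0007
gripper_force: 0.0
```

Run:
```python
from h import *
s=ctrl.snapshot("wrist");save(s,"w2")
o=ctrl.get_obs();print(o["tool_pos"],o["orientation"],o["opening"])
x=s["color"];cv2.imwrite("pics/w2.png",x[:,:,::-1])
```

```text
[ 0.66002688 -0.06377759  0.17153824] [-1.79973028e+02 -5.59970973e-02 -3.73511640e+01] 0.0005945636201268595
```

View pics/w2.png

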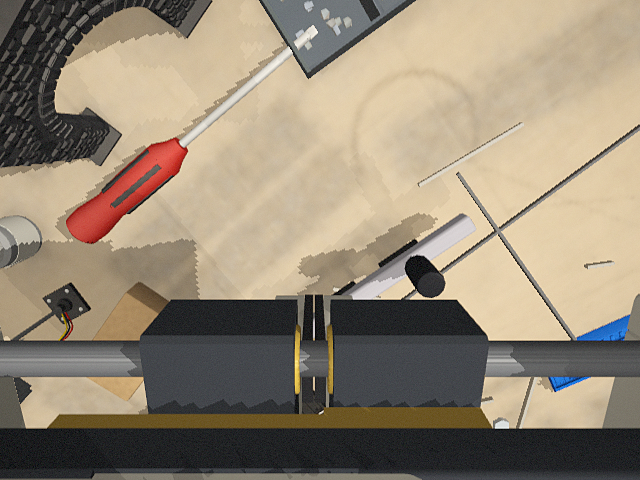

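The view shows the bar with its knob at about (428,278), still open and untouched. The screwdriver at (125,190) and the tray are clear of the path. I'll go in behind the knob.

>>> {"op": "send_rows", "data": {
  "deltas": [
    [[0.01,0.02,0],-0.08],
    [[0.02,0.04,0],-0.16],
    [[0.03,0.06,0],-0.24],
    [[0.031,0.061,0],-0.32],
    [[0.031,0.061,0],-0.4]
  ]
}}

```text
clock: 8.33
tool_pos: [0.6453, -0.1177, 0.1719]
orientation: [-180.0, 0.0, -2.4]
force: [0.8, 0.6, 0.2]
opening: 0.0004
gripper_force: 0.0
```

Run:
```python
from h import *
s=ctrl.snapshot("wrist");save(s,"w3")
o=ctrl.get_obs();print(o["tool_pos"],o["orientation"])
for d in ctrl.boxes_of(s,"keeper_knob")[:2]:
    uv=np.array(d["xy"])*[640,480]; print(d["conf"],uv,ray(s,uv,.05))
print(proj(s,[.6158,-.1162,.068]))
```

```text
[ 0.64541885 -0.11719163  0.17196677] [-1.79974613e+02  1.45775765e-02 -1.77917956e+00]
0.8 [227.2   289.104] [ 0.63366933 -0.06663912  0.05      ]
[[312.97137034 328.13053755]]
```

>>> {"op": "send_rows", "data": {
  "deltas": [
    [[0,0,0.02],0],
    [[0,0,0.04],0],
    [[0,0,0.06],0],
    [[0,0,0.075],0],
    [[0,0,0.0825],0]
  ]
}}

```text
clock: 8.85
tool_pos: [0.6451, -0.1164, 0.1043]
orientation: [-180.0, 0.1, -2.7]
force: [0.1, 0.5, -0.2]
opening: 0.0
gripper_force: 0.0
```

```bash
cat > plan.py <<'E'
from h import *
import sys
# rows for phis: pusher contact points, relative to assumed commanded pose x,y,yaw
H=np.array([.6195,-.010]);d=.0175
def plan(x,y,yaw,phis):
    t=np.radians(yaw);X=np.array([np.cos(t),np.sin(t)]);Y=np.array([np.sin(t),-np.cos(t)])
    for f in phis:
        a=np.radians(180.67)+f;D=np.array([np.cos(a),np.sin(a)]);T=np.array([-D[1],D[0]])
        P=H+.105*D+d*T;yw=np.degrees(f)-89.33;e=P-[x,y]
        print(round(f,2),P.round(4),"row",(e@X/.8).round(4),(e@Y/.8).round(4),round(-(yw-yaw)/90,3))
E
python3 - <<'E'
from plan import *
o=ctrl.get_obs();print(o["tool_pos"],o["orientation"],o["force"])
x,y,_=o["tool_pos"];plan(x,y,o["orientation"][2],np.arange(1.5,.0,-.1))
E
```

```text
[ 0.64509381 -0.11636931  0.1042852 ] [-1.79998888e+02  1.35723904e-01 -2.70831726e+00] [ 0.11580706  0.46440757 -0.18484547]
1.5 [ 0.6308 -0.1159] row -0.0179 0.0002 0.008
1.4 [ 0.6201 -0.1164] row -0.0311 0.0016 0.071
1.3 [ 0.6095 -0.116 ] row -0.0444 0.0016 0.135
1.2 [ 0.599  -0.1145] row -0.0577 0.0003 0.199
1.1 [ 0.5887 -0.1119] row -0.0707 -0.0023 0.262
1.0 [ 0.5786 -0.1083] row -0.0835 -0.0062 0.326
0.9 [ 0.569  -0.1037] row -0.0957 -0.0113 0.39
0.8 [ 0.5599 -0.0982] row -0.1074 -0.0176 0.453
0.7 [ 0.5514 -0.0918] row -0.1184 -0.0251 0.517
0.6 [ 0.5436 -0.0846] row -0.1286 -0.0336 0.58
0.5 [ 0.5365 -0.0767] row -0.1379 -0.0432 0.644
0.4 [ 0.5303 -0.0681] row -0.1462 -0.0535 0.708
0.3 [ 0.5249 -0.0589] row -0.1534 -0.0647 0.771
0.2 [ 0.5205 -0.0492] row -0.1595 -0.0765 0.835
0.1 [ 0.5171 -0.0391] row -0.1644 -0.0889 0.899
```

>>> {"op": "send_rows", "data": {
  "deltas": [
    [[-0.018,0,0],0.01],
    [[-0.025,0.001,0],0.04],
    [[-0.031,0.0015,0],0.07],
    [[-0.038,0.0015,0],0.1],
    [[-0.0444,0.0015,0],0.135]
  ]
}}

```text
clock: 9.27
tool_pos: [0.6106, -0.1162, 0.1066]
orientation: [-180.0, -0.1, -14.9]
force: [0.3, 0.2, -0.6]
opening: 0.0003
gripper_force: 0.2
```

Run:
```python
from plan import *
o=ctrl.get_obs();print(o["tool_pos"],o["orientation"],o["force"])
x,y,_=o["tool_pos"];plan(x,y,o["orientation"][2],np.arange(1.2,.5,-.1))
```

```text
[ 0.61060342 -0.11615905  0.10660159] [-1.79983653e+02 -5.27781192e-02 -1.49196407e+01] [ 0.28403752  0.19073721 -0.55776998]
1.2 [ 0.599  -0.1145] row -0.0146 0.0017 0.063
1.1 [ 0.5887 -0.1119] row -0.0279 0.0019 0.127
1.0 [ 0.5786 -0.1083] row -0.0411 0.0008 0.19
0.9 [ 0.569  -0.1037] row -0.0542 -0.0016 0.254
0.8 [ 0.5599 -0.0982] row -0.067 -0.0054 0.317
0.7 [ 0.5514 -0.0918] row -0.0793 -0.0103 0.381
0.6 [ 0.5436 -0.0846] row -0.0911 -0.0165 0.445
```

Contact is light, so I'll continue along the arc.

>>> {"op": "send_rows", "data": {
  "deltas": [
    [[-0.0146,0.0017,0],0.06],
    [[-0.028,0.0019,0],0.125],
    [[-0.041,0.0008,0],0.19],
    [[-0.054,-0.0016,0],0.25],
    [[-0.067,-0.0054,0],0.315]
  ]
}}

```text
clock: 9.68
tool_pos: [0.5596, -0.0985, 0.1067]
orientation: [-180.0, -0.0, -43.4]
force: [0.6, 0.8, -0.2]
opening: 0.0003
gripper_force: 0.2
```

Run:
```python
from plan import *
o=ctrl.get_obs();print(o["tool_pos"],o["orientation"],o["force"])
x,y,_=o["tool_pos"];plan(x,y,o["orientation"][2],np.arange(.7,.1,-.1))
s=ctrl.snapshot("side");x=ctrl.snapshot("wrist")
cv2.imwrite("pics/m2.png",np.hstack([cv2.resize(s["color"][190:360,260:430],(400,400)),cv2.resize(x["color"][100:480,130:510],(400,400))])[:,:,::-1])
```

```text
[ 0.55964029 -0.09845383  0.10667209] [-1.79955901e+02 -4.47302418e-02 -4.34205996e+01] [ 0.64562402  0.76409159 -0.19312953]
0.7 [ 0.5514 -0.0918] row -0.0132 0.0011 0.064
0.6 [ 0.5436 -0.0846] row -0.0265 0.0012 0.128
0.5 [ 0.5365 -0.0767] row -0.0397 0.0001 0.192
0.4 [ 0.5303 -0.0681] row -0.0528 -0.0024 0.255
0.3 [ 0.5249 -0.0589] row -0.0655 -0.0061 0.319
0.2 [ 0.5205 -0.0492] row -0.0779 -0.0111 0.383
```

View pics/m2.png

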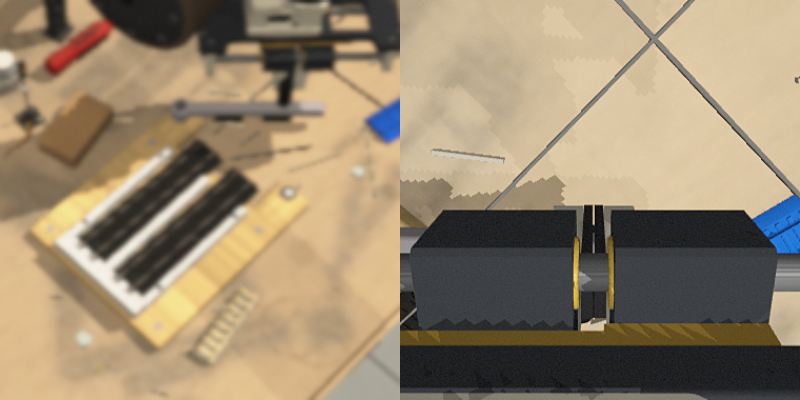

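The left half shows both tracks flush against the stop with their mouth ends level, at about (205,155) and (240,185). The bar is part closed, with the knob at (287,90) on the finger. I'll keep going.

>>> {"op": "send_rows", "data": {
  "deltas": [
    [[-0.013,0.001,0],0.064],
    [[-0.0265,0.0012,0],0.128],
    [[-0.04,0.0001,0],0.19],
    [[-0.053,-0.0024,0],0.255],
    [[-0.0655,-0.006,0],0.32]
  ]
}}

```text
clock: 10.2
tool_pos: [0.525, -0.0591, 0.1065]
orientation: [-180.0, -0.0, -72.0]
force: [-1.7, 0.1, -0.6]
opening: 0.0002
gripper_force: 0.2
```

Run:
```python
from plan import *
o=ctrl.get_obs();print(o["tool_pos"],o["orientation"],o["force"])
x,y,_=o["tool_pos"];plan(x,y,o["orientation"][2],[.25,.2,.15,.1,.07,.04,.02,0,-.02])
```

```text
[ 0.52496837 -0.05913709  0.10654687] [-1.79957905e+02 -1.46113218e-02 -7.20101276e+01] [-1.66145236  0.05547412 -0.58327682]
0.25 [ 0.5226 -0.0541] row -0.0069 0.0009 0.033
0.2 [ 0.5205 -0.0492] row -0.0136 0.0014 0.065
0.15 [ 0.5187 -0.0442] row -0.0202 0.0017 0.097
0.1 [ 0.5171 -0.0391] row -0.0269 0.0016 0.129
0.07 [ 0.5163 -0.036 ] row -0.0309 0.0014 0.148
0.04 [ 0.5155 -0.0329] row -0.0348 0.0011 0.167
0.02 [ 0.5151 -0.0308] row -0.0375 0.0008 0.18
0 [ 0.5147 -0.0287] row -0.0401 0.0005 0.192
-0.02 [ 0.5144 -0.0266] row -0.0427 0.0001 0.205
```

>>> {"op": "send_rows", "data": {
  "deltas": [
    [[-0.007,0.001,0],0.033],
    [[-0.0136,0.0014,0],0.065],
    [[-0.02,0.0016,0],0.097],
    [[-0.025,0.0016,0],0.12],
    [[-0.03,0.0014,0],0.145]
  ]
}}

```text
clock: 10.62
tool_pos: [0.5167, -0.0367, 0.1065]
orientation: [-180.0, -0.0, -84.9]
force: [0.3, -4.3, -0.1]
opening: 0.0003
gripper_force: 2.4
```

>>> {"op": "send_rows", "data": {
  "deltas": [
    [[-0.002,0,0],0.01],
    [[-0.004,0,0],0.02],
    [[-0.005,0,0],0.025],
    [[-0.006,0,0],0.03],
    [[-0.007,0,0],0.035]
  ]
}}

```text
clock: 11.03
tool_pos: [0.5156, -0.0324, 0.1065]
orientation: [180.0, -0.1, -87.9]
force: [-1.0, -5.8, 2.5]
opening: 0.0002
gripper_force: 3.1
```

>>> {"op": "send_rows", "data": {
  "deltas": [
    [[-0.0015,0,0],0.005],
    [[-0.003,0,0],0.01],
    [[-0.004,0,0],0.015],
    [[-0.005,0,0],0.015],
    [[-0.005,0,0],0.015]
  ]
}}

```text
clock: 11.45
tool_pos: [0.5159, -0.0271, 0.1063]
orientation: [-180.0, 0.0, -89.3]
force: [-0.5, -1.6, 0.4]
opening: 0.0004
gripper_force: 0.8
```

>>> {"op": "send_rows", "data": {
  "deltas": [
    [[-0.001,0,0],0],
    [[-0.002,0,0],0],
    [[-0.002,0,0],0],
    [[-0.002,0,0],0],
    [[-0.002,0,0],0]
  ]
}}

```text
clock: 11.87
tool_pos: [0.5157, -0.0265, 0.1063]
orientation: [-180.0, -0.1, -89.3]
force: [2.5, -9.5, 0.4]
opening: -0.0
gripper_force: 4.4
```

The force dropped, then rose stiffly, so the bar is past the plunger and on its stop. I'll back off, lift away and look.

>>> {"op": "send_rows", "data": {
  "deltas": [
    [[0.015,0,0],0],
    [[0.03,0,0],0],
    [[0.04,0,-0.03],0],
    [[0.05,0,-0.075],0],
    [[0.06,0,-0.12],0]
  ]
}}

```text
clock: 12.28
tool_pos: [0.5151, -0.075, 0.2025]
orientation: [179.8, -0.0, -89.4]
force: [0.8, 0.8, -0.1]
opening: 0.0004
gripper_force: 0.0
```

>>> {"op": "send_rows", "data": {
  "deltas": [
    [[0.04,0,-0.03],0],
    [[0.08,0,-0.06],0],
    [[0.11,0,-0.08],0],
    [[0.12,0,-0.1],0],
    [[0.12,0,-0.1],0]
  ]
}}

```text
clock: 12.7
tool_pos: [0.518, -0.1725, 0.2856]
orientation: [-179.7, -0.0, -89.5]
force: [0.1, -0.0, 0.5]
opening: 0.0005
gripper_force: 0.0
```

Run:
```python
from h import *
s=ctrl.snapshot("side");x=ctrl.snapshot("wrist")
print(ctrl.get_obs()["tool_pos"])
cv2.imwrite("pics/m3.png",np.hstack([cv2.resize(s["color"][190:360,260:430],(400,400)),cv2.resize(x["color"][180:480,150:450],(400,400))])[:,:,::-1])
```

```text
[ 0.51690804 -0.17057292  0.28240775]
```

View pics/m3.png

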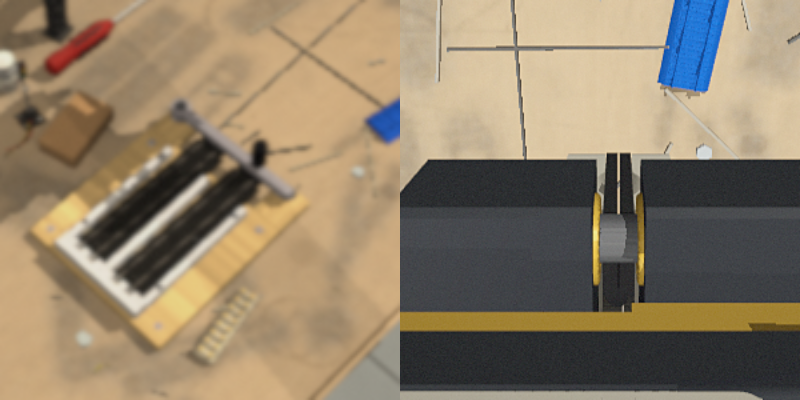

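The bar is shut across both track ends, from (180,107) to (290,190), and it covers the plunger. The tracks are home, the bystanders haven't moved and the arm is clear. Handing in.

```bash
python3 -c "
from plant import ctrl
print(ctrl.close_job())"
```

```text
the job is handed in; nothing more can be done
None
```

Both tracks are pushed home against the end stop, the keeper bar is snapped shut past its plunger, the bystanders seen in the last picture look unmoved, and the job is handed in after about 13 s; no verdict came back.

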